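Close up the prism row

ROBOT

A 6-joint arm with a two-finger parallel gripper is mounted at the origin on the work surface. World frame = base frame: x ahead of the robot, y to its left, z up, the work surface at z = 0. Lengths are in m, angles in rad, forces in N, time in s.
With the tool pointing down it reaches from about 0.425 to 0.95 m from the base axis. Payload 3.5 kg.
Tool frame: the origin (TCP) lies midway between the tips of the shut fingers; the grasp point (between the pads) lies 19 mm behind it; z points along the fingers, y is the line along which they close (so a half turn about z gives the same grasp; the last joint's range is limited). The gripper opens to 85 mm and grips with 20 to 120 N. Pads are 22 mm wide; open, the fingers measure 114 mm over their backs; the gripper's body (76 mm by 85 mm) begins 54 mm behind the grasp point. The pads swing forward as they close: fully open they stand 13 mm farther back than shut.
Start: joints at [-1.284, 0.286, 1.577, -0, 1.279, -0.15], TCP at [0.286, -0.612, 0.199] pointing down, gripper open.
Joint ranges: [-2.77, 2.77], [-0.9, 2.22], [0.21, 2.48], [-1.53, 4.67], [0.24, 2.81], [-2.84, 2.84]. Speed limits (rad/s): [2.79, 2.79, 3.14, 3.14, 3.14, 3.14].

INTERFACE

Orientations are given as a unit quaternion [x, y, z, w].
In Python, from plant import ctrl gives the robot as it stands.
- The arm moves only by the tool move_arm, never from a script. Its argument "plan" is a list of rows, each an object of numbers: "x", "y", "z": the shift along the tool's x, y, z in m; "yaw": the turn about the tool's z in rad; "fingers": the closure, from 0 (fully open) to 1 (shut). In form: [{"x": .., "y": .., "z": .., "yaw": .., "fingers": ..}, ...]. A call has 1 to 5 rows; each row is the pose to reach, as a shift and turn from the pose commanded when the call began, along the tool's axes at that moment; what a row does not reach only later rows make up. A row lasts 1/10 s, in which the tool goes at most 50 mm and 8.59 degrees, less where a joint would pass 70% of its speed; a pose out of reach is approached as far as the arm can. A call with a gripper value outside its range is refused whole. The fingers move at their own pace and stop on an object; "force" is the grip in N (left out, the last holds). Time passes only in rows, so rows that repeat a pose let the fingers close. It gives the time, the measured TCP pose, the force, the opening and the grip force at its end, in the units of the state.
- ctrl.get_state(): the state, without advancing time (a new reading comes with each control period).
- ctrl.read_camera(name): name is "scene" or "top" or "wrist"; returns the picture (480x640x3 uint8, red, green, blue); there is no depth.
- ctrl.camera_model(name): a dict with "intrinsics" (3x3 intrinsics, pixels), "cam_to_world" (4x4, takes a point from camera to world coordinates); the wrist camera has in their place "tool_from_camera" (4x4, takes a point from camera to tool coordinates, whose origin is the TCP and whose axes are the flange's). Camera axes: x right, y up, looking along -z (the intrinsics and any distortion apply to the point x, -y, -z); pixel columns grow to the right and rows downward; lengths in m; the calibration is good to about 2 mm. A picture is of the moment at which its call begins: read the wrist's pose just before it. camera_model takes no time and is no camera call.
- ctrl.sign_off(): hands the job in; it is judged then, once.
The state is a dict: "time": time; "qpos": joint angles; "dq": joint speeds; "joint_efforts": joint torques, N m; "eef_pos": TCP position; "tcp_rot": TCP orientation; "contact_force": force on the tool from outside, world axes, zero at the start; "wrist_torque": the same for the moment, N m; "opening": opening from 0.0 (shut) to 1.0 (fully open); "finger_force": force on a finger pad.
Only numpy, scipy, OpenCV 4.12 (cv2) and the standard library are available. Lean on these libraries where they do the work, as an engineer would, in place of code of your own. Each camera call takes 0.05 s, during which the arm holds its last target. There are 200 camera calls.

TASK

Take the sea-green prism section out of the leaning rack and stand it upright in the wooden trough between the two clear sections, first moving a clear one along if the space is too narrow. Then close up the row, so that the three stand end to end with no gaps and the row is tight against the trough's brass end stop. Leave the spare sections in the rack and everything else on the table where they are.

Things in the scene. Friction and masses are not known exactly. Their poses are not given: they have to be found in the camera images.
- green: Sea-green glass prism section: house-shaped block 80 mm long (y axis), 30 mm thick (x axis), 79 mm high (z axis), sides parallel up to 64 mm, then a gabled ridge; brass strip below; about 0.4 kg; origin: centre of underside. Starts in a rack slot, leaning 25 to 30 deg, z axis up and towards the robot. Which slot it is in varies.
- clear_a: Clear glass prism section: house-shaped block 80 mm long (y axis), 30 mm thick (x axis), 79 mm high (z axis), sides parallel up to 64 mm, then a gabled ridge; brass strip below; about 0.4 kg; origin: centre of underside. Stands upright in the trough, nearer to the end stop but usually a little short of it.
- clear_b: Clear glass prism section: house-shaped block 80 mm long (y axis), 30 mm thick (x axis), 79 mm high (z axis), sides parallel up to 64 mm, then a gabled ridge; brass strip below; about 0.4 kg; origin: centre of underside. Stands upright in the trough on the open-end side of clear_a; the space between them is 30 to 120 mm.
- trough: Fixed wooden trough on the table, 340 mm long along its y axis, 92 mm wide; origin under its centre. Bed top at z = 12 mm; two guide rails 10 mm high above the bed, inner faces 39 mm apart (x = -19.5 to 19.5 mm), y = -165 to 165 mm. End stop at the -y end; the +y end is open. Three sections tight against the stop have their centres at y = -115, -35 and 45 mm.
- stop (a point): Point on the inner face of the trough's brass end stop, at its middle, at bed height (trough x 0, y -155, z 12 mm). The stop is 60 mm wide, 15 mm thick, its top 63 mm above the table.
- rack: Fixed wooden rack 302 mm deep (x), 120 mm wide (y), origin under its centre. Three slots at x = -92, 0, 92 mm, leaning 25 deg with tops towards -x (the robot). Slot floor centres at z = 36 mm; slot walls rise 24 mm above the floor along the lean, 1.5 mm clear of a section on each side. Side boards at y = -48 and 48 mm, 10 mm thick, tops at z = 50 mm.
- spare_a: Spare clear glass prism section: house-shaped block 80 mm long (y axis), 30 mm thick (x axis), 79 mm high (z axis), sides parallel up to 64 mm, then a gabled ridge; brass strip below; about 0.4 kg; origin: centre of underside. Starts in a rack slot, leaning 25 to 30 deg, z axis up and towards the robot. To be left alone.
- spare_b: Spare clear glass prism section: house-shaped block 80 mm long (y axis), 30 mm thick (x axis), 79 mm high (z axis), sides parallel up to 64 mm, then a gabled ridge; brass strip below; about 0.4 kg; origin: centre of underside. Starts in a rack slot, leaning 25 to 30 deg, z axis up and towards the robot. To be left alone.
- weight: Black iron weight, 64 mm diameter, 76 mm high, with a knob; origin at the centre of its underside. Leave alone.
- collar: Nickel-plated lens collar ring, 96 mm outer diameter, 28 mm high, lying flat; origin at the centre of its underside. Leave alone.
- wrench: Brass ratchet wrench lying flat, 211 mm long along its x axis (-105 to 106 mm), 42 mm wide, 24 mm high; origin at its underside. Leave alone.
- bottle: White cleaner bottle with blue cap, 56 mm diameter, 150 mm high, upright; origin at the centre of its underside. Leave alone.
- tin: Green tin, 68 mm diameter, 60 mm high; origin at the centre of its underside. Leave alone.

How it is judged:
At the end, for the whole second after the job is handed in: All three stand upright (0.06 rad) on the trough bed between the rails, along it (0.09 rad), at rest; each clear section's centre is within 82.5 mm of green's (gaps under 2.5 mm); green's centre is 115 to 125 mm from the stop's face (tight against the stop, 5 mm in all) (distance between green and clear_a below 0.0825 m and distance between green and clear_b below 0.0825 m and y of green in the frame of trough between -0.04 and -0.03 m and x of green in the frame of trough between -0.008 and 0.008 m and z of green in the frame of trough between 0.008 and 0.016 m and angle between each of green, clear_a, clear_b's own z axis and vertical below 0.06 rad and angle between the y axis of each of green, clear_a, clear_b and the y axis of trough, either way round below 0.09 rad and linear speed of each of green, clear_a, clear_b below 0.01 m/s and x of clear_a in the frame of trough between -0.008 and 0.008 m and z of clear_a in the frame of trough between 0.008 and 0.016 m and x of clear_b in the frame of trough between -0.008 and 0.008 m and z of clear_b in the frame of trough between 0.008 and 0.016 m); the robot touches nothing.
It fails at once if a spare section or another bystander is moved more than 25 mm (distance of any of spare_a, spare_b, weight, collar, wrench, bottle, tin from where it was at the start of the episode above 0.025 m).
It also fails if it takes over 56 s, if anything falls off the work surface, if the arm or the gripper's body presses on something with over 40 N, if the wrist force passes 120 N, or if a joint passes its speed limit or range.

## Working session

There is one attempt and no reset: what is moved stays moved. The work goes in short steps, Python scripts to look and compute and a tool call to move; the robot and the scene stay as the last step left them, time stands still between calls to the robot, and variables do not carry over. Pictures are saved under pics/ and viewed, at most 10 in all, crops included, and the job is handed in when it is done.

Besides the shell and the picture viewer there is one more tool, called after "Emit:" as name([rows], argument=value, ...), one row to a line, values as JSON. move_arm: Moves the arm, as the interface text tells. Its arguments: {"type":"object","properties":{"plan":{"type":"array"},"force":{"type":"number"}},"required":["plan"]}

```bash
ls; mkdir -p pics; python3 - <<'E'
from plant import ctrl
import cv2,numpy as np
for n in("scene","top"):
    cv2.imwrite(f"pics/{n}0.png",ctrl.read_camera(n)[:,:,::-1])
    m=ctrl.camera_model(n);print(n,{k:np.round(v,4).tolist() if not isinstance(v,str) else v for k,v in m.items()})
print({k:np.round(v,4).tolist() if not isinstance(v,str) else v for k,v in ctrl.camera_model("wrist").items()})
print(ctrl.get_state())
E
```

```text
pics
scene {'intrinsics': [[562.1017, 0.0, 326.1877], [0.0, 562.1017, 231.4974], [0.0, 0.0, 1.0]], 'cam_to_world': [[-0.1603, -0.6456, 0.7467, 1.5237], [0.987, -0.0951, 0.1297, 0.1684], [-0.0127, 0.7578, 0.6524, 0.8802], [0.0, 0.0, 0.0, 1.0]]}
top {'intrinsics': [[585.5632, 0.0, 319.7666], [0.0, 585.5632, 230.9896], [0.0, 0.0, 1.0]], 'cam_to_world': [[0.016, 0.9972, -0.073, 0.4551], [-0.9999, 0.0159, -0.0029, -0.0163], [-0.0017, 0.073, 0.9973, 1.4716], [0.0, 0.0, 0.0, 1.0]]}
{'intrinsics': [[332.6344, 0.0, 321.9986], [0.0, 332.6344, 244.3399], [0.0, 0.0, 1.0]], 'tool_from_camera': [[-0.0009, 0.9456, 0.3253, 0.0851], [1.0, 0.0008, 0.0003, -0.0001], [0.0, 0.3253, -0.9456, -0.1755], [0.0, 0.0, 0.0, 1.0]]}
{'time': 0.1, 'qpos': array([-1.28399064e+00,  2.87102672e-01,  1.57799211e+00,  2.31115201e-05,
        1.27861822e+00, -1.49994256e-01]), 'dq': array([ 0.00159261, -0.00187449, -0.00334264,  0.0004965 ,  0.00045313,
       -0.00128994]), 'joint_efforts': array([ 5.53210684e-04, -4.07297087e+01, -2.93699992e+01, -1.79224312e-04,
        3.42931315e-03,  1.07855450e-05]), 'eef_pos': array([ 0.28540401, -0.61097887,  0.19778935]), 'tcp_rot': array([ 9.76245549e-01,  2.16664496e-01, -6.14287576e-05, -1.05844992e-03]), 'contact_force': array([-0.26477981,  0.3066565 ,  0.18437211]), 'wrist_torque': array([-0.01619466, -0.05470243,  0.01501909]), 'finger_force': 0.0, 'opening': 1.0003060915546989}
```

View pics/top0.png

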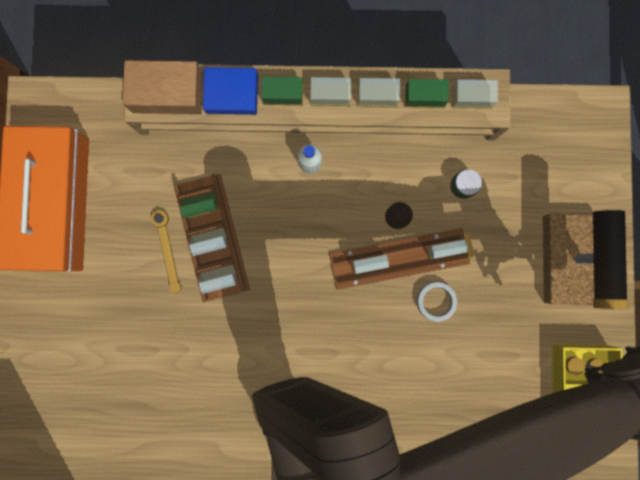

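View pics/scene0.png

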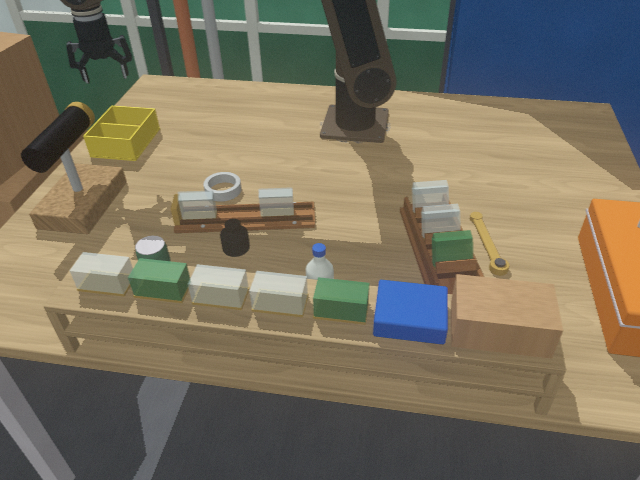

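The top view shows the trough from (333,270) to (470,245), with its brass stop at the right (-y) end. Clear_a is at (450,248) and clear_b at (370,263). Green is in the far rack slot at (200,205), with the spares at (208,242) and (217,280). The scene view agrees.

```bash
cat > h.py <<'E'
from plant import ctrl
import numpy as np, cv2
from scipy.spatial.transform import Rotation as R
def tool(s=None):
    s=s or ctrl.get_state(); T=np.eye(4); T[:3,:3]=R.from_quat(s["tcp_rot"]).as_matrix(); T[:3,3]=s["eef_pos"]; return T
def heading(T): return np.degrees(np.arctan2(T[1,0],T[0,0]))
def cast(m,C,uv,z):
    K=np.array(m["intrinsics"]); d=np.linalg.inv(K)@np.array([uv[0],uv[1],1.]); d=C[:3,:3]@(d*[1,-1,-1]); o=C[:3,3]
    return o+d*(z-o[2])/d[2]
def proj(m,C,p):
    c=np.linalg.inv(C)@np.append(p,1); k=np.array(m["intrinsics"])@(c[:3]*[1,-1,-1]); return k[:2]/k[2]
def wcam(T): m=ctrl.camera_model("wrist"); return m,T@np.array(m["tool_from_camera"])
def rel(p,head):
    T=tool(); d=T[:3,:3].T@(np.array(p)-T[:3,3]); y=(heading(T)-head+180)%360-180
    return np.round(d,4), round(np.radians(y),3)
def snap(f):
    T=tool(); im=ctrl.read_camera("wrist"); cv2.imwrite(f"pics/{f}.png",im[:,:,::-1]); np.save(f"pics/{f}.npy",T); return T,im
E
python3 - <<'E'
from h import *
m=ctrl.camera_model("top");C=np.array(m["cam_to_world"])
for n,uv,z in [("clear_b",(370,263),.08),("clear_a",(450,248),.08),("stop",(468,246),.06),("green",(200,205),.1),("rackNear",(225,297),.05),("rackFar",(197,181),.05),("trL",(336,268),.022),("weight",(399,215),.07),("collar",(437,302),.03),("bottle",(309,150),.15)]:
    print(n,cast(m,C,uv,z).round(3))
print(heading(tool()),rel([.50,-.17,.33],100))
E
```

```text
clear_b [ 0.483 -0.133  0.08 ]
clear_a [ 0.521 -0.322  0.08 ]
stop [ 0.528 -0.37   0.06 ]
green [0.612 0.271 0.1  ]
rackNear [0.396 0.214 0.05 ]
rackFar [0.677 0.291 0.05 ]
trL [ 0.47  -0.054  0.022]
weight [ 0.599 -0.202  0.07 ]
collar [ 0.391 -0.302  0.03 ]
bottle [0.737 0.015 0.15 ]
25.02638989029197 (array([ 0.381 , -0.3091, -0.1314]), np.float64(-1.309))
```

Emit:
move_arm([
  {"x":0.03,"y":-0.02,"z":-0.035,"yaw":-0.14,"fingers":0},
  {"x":0.06,"y":-0.045,"z":-0.065,"yaw":-0.28,"fingers":0},
  {"x":0.095,"y":-0.075,"z":-0.09,"yaw":-0.42,"fingers":0},
  {"x":0.13,"y":-0.1,"z":-0.11,"yaw":-0.56,"fingers":0},
  {"x":0.165,"y":-0.13,"z":-0.13,"yaw":-0.7,"fingers":0},
])

```text
time: 0.6
eef_pos: [0.3805, -0.4226, 0.3295]
tcp_rot: [0.841, 0.541, 0.0, -0.0]
contact_force: [0.8, -0.5, 0.3]
opening: 0.999
finger_force: 0.0
```

```bash
python3 -c "
from h import *
print(tool()[:3,3],heading(tool()),rel([.50,-.17,.33],100))"
```

```text
[ 0.38051787 -0.42259578  0.32952652] 65.43595944011666 (array([ 0.2794,  0.0037, -0.0004]), np.float64(-0.603))
```

Emit:
move_arm([
  {"x":0.045,"y":0,"z":0,"yaw":-0.12,"fingers":0},
  {"x":0.09,"y":0,"z":0,"yaw":-0.24,"fingers":0},
  {"x":0.14,"y":0,"z":0,"yaw":-0.36,"fingers":0},
  {"x":0.185,"y":0,"z":0,"yaw":-0.48,"fingers":0},
  {"x":0.23,"y":0,"z":0,"yaw":-0.603,"fingers":0},
])

```text
time: 1.1
eef_pos: [0.477, -0.2135, 0.3285]
tcp_rot: [0.643, 0.766, 0.0, -0.0]
contact_force: [0.6, 0.1, 0.2]
opening: 0.999
finger_force: 0.0
```

Emit:
move_arm([
  {"x":0,"y":0,"z":0,"yaw":0,"fingers":0},
  {"x":0,"y":0,"z":0,"yaw":0,"fingers":0},
])

```text
time: 1.3
eef_pos: [0.4768, -0.2148, 0.3285]
tcp_rot: [0.644, 0.765, -0.0, -0.0]
contact_force: [0.3, -0.8, 0.3]
opening: 1.0
finger_force: 0.0
```

```bash
python3 -c "
from h import *
T,im=snap('w1');print(T[:3,3],heading(T))"
```

```text
[ 0.47678009 -0.21475834  0.3285426 ] 99.76354680363795
```

View pics/w1.png

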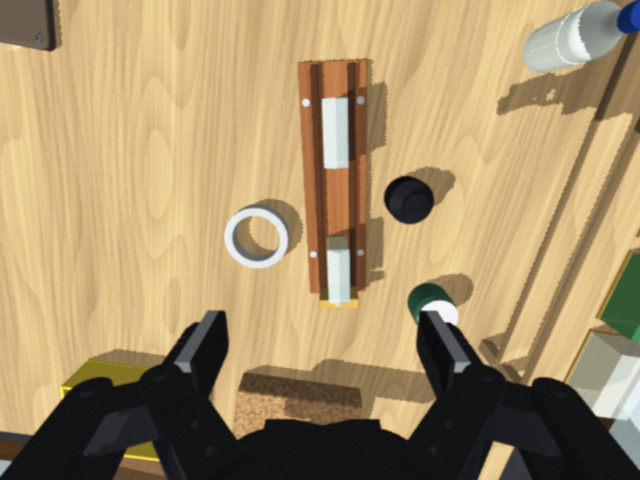

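The wrist view shows the trough running vertically. Its open end is at the top (335,60) and the brass stop at (339,303). Clear_b is at (335,132), clear_a at (339,270), and the screws are at (306,103), (361,101), (313,254) and (361,253).

```bash
python3 - <<'E'
from h import *
im=cv2.imread("pics/w1.png");T=np.load("pics/w1.npy");m,C=wcam(T)
hsv=cv2.cvtColor(im,cv2.COLOR_BGR2HSV);H,S,V=cv2.split(hsv)
w=((S<60)&(V>140)).astype(np.uint8);w[:,:318]=0;w[:,356:]=0;w[:,:]*=1;w[:80]=0;w[310:]=0
n,l,st,c=cv2.connectedComponentsWithStats(w)
for i in range(1,n):
    if st[i,4]>200:
        r=cv2.minAreaRect(np.argwhere(l==i)[:,::-1].astype(np.float32)); print(st[i],c[i].round(1),r)
        x,y,ww,h,_=st[i]; cx=c[i][0]
        for z in(.076,.091): print(z,[cast(m,C,(cx,v),z).round(4)[:2] for v in(y,y+h)], np.linalg.norm(cast(m,C,(cx,y),z)-cast(m,C,(cx,y+h),z)).round(4))
b=((H>15)&(H<30)&(S>150)&(V>120)).astype(np.uint8);b[:285]=0;b[312:]=0;b[:,:312]=0;b[:,365:]=0
ys,xs=np.nonzero(b);print("brass",xs.min(),xs.max(),ys.min(),ys.max())
for z in(.012,.022):
    q=[cast(m,C,p,z) for p in((306,103),(361,101),(313,254),(361,253))]
    a,d=(q[0]+q[1])/2,(q[2]+q[3])/2;print(z,a.round(4),d.round(4),np.degrees(np.arctan2(*(a-d)[[1,0]])),np.linalg.norm(a-d),np.linalg.norm(q[0]-q[1]),np.linalg.norm(q[2]-q[3]))
print("stop top", [cast(m,C,(339,v),.063).round(4) for v in(ys.min(),ys.max())])
print("open end",cast(m,C,(335,60),.022).round(4))
red=((H<14)&(S>100)).astype(np.uint8);red[:,:290]=0;red[:,380:]=0
for r in (75,90,180,200,220):
    x=np.nonzero(red[r])[0];print(r,x.min(),x.max(),cast(m,C,(x.min(),r),.012).round(3),cast(m,C,(x.max(),r),.012).round(3))
print("camera",C[:3,3])
E
```

```text
[ 322   97   27   72 1787] [334.9 132.3] ((334.80255126953125, 132.55870056152344), (70.94344329833984, 25.457111358642578), 89.09062194824219)
0.076 [array([ 0.4722, -0.0928]), array([ 0.4873, -0.1749])] 0.0834
0.091 [array([ 0.4719, -0.0942]), array([ 0.4865, -0.1734])] 0.0805
[ 327  249   23   57 1208] [338.2 275.7] ((338.0, 277.0), (56.0, 22.0), 90.0)
0.076 [array([ 0.5113, -0.2797]), array([ 0.5276, -0.3663])] 0.0881
0.091 [array([ 0.5096, -0.2745]), array([ 0.5253, -0.358 ])] 0.085
brass 319 357 291 306
0.012 [ 0.4728 -0.0936  0.012 ] [ 0.5179 -0.3096  0.012 ] 101.79844598311473 0.22071205191568796 0.07499863902258831 0.07580602144283478
0.022 [ 0.4726 -0.0943  0.022 ] [ 0.5168 -0.306   0.022 ] 101.79844598311472 0.21622593633678439 0.07347424305057172 0.07426521489956855
stop top [array([ 0.526 , -0.3486,  0.063 ]), array([ 0.5307, -0.3732,  0.063 ])]
open end [ 0.4656 -0.045   0.022 ]
75 299 366 [ 0.422 -0.069  0.012] [ 0.51  -0.054  0.012]
90 300 365 [ 0.426 -0.086  0.012] [ 0.512 -0.072  0.012]
180 305 365 [ 0.451 -0.204  0.012] [ 0.537 -0.189  0.012]
200 306 365 [ 0.457 -0.233  0.012] [ 0.544 -0.219  0.012]
220 307 365 [ 0.463 -0.264  0.012] [ 0.55  -0.249  0.012]
camera [ 0.46350501 -0.13137062  0.50398922]
```

```bash
python3 - <<'E'
from h import *
print(rel([.48,-.1345,.04],101.7))
E
```

```text
(array([0.0795, 0.0173, 0.2885]), np.float64(-0.036))
```

Emit:
move_arm([
  {"x":0.04,"y":0.009,"z":0.0,"yaw":-0.036,"fingers":0},
  {"x":0.0795,"y":0.0175,"z":0.02,"yaw":-0.036,"fingers":0},
  {"x":0.0795,"y":0.0175,"z":0.07,"yaw":-0.036,"fingers":0},
  {"x":0.0795,"y":0.0175,"z":0.12,"yaw":-0.036,"fingers":0},
  {"x":0.0795,"y":0.0175,"z":0.165,"yaw":-0.036,"fingers":0},
])

```text
time: 1.85
eef_pos: [0.4797, -0.1354, 0.1618]
tcp_rot: [0.632, 0.775, -0.0, -0.0]
contact_force: [0.6, -0.6, -0.3]
opening: 0.999
finger_force: 0.0
```

```bash
python3 - <<'E'
from h import *
print(rel([.48,-.1345,.04],101.7),tool()[:3,3])
E
```

```text
(array([0.0008, 0.0005, 0.1218]), np.float64(-0.002)) [ 0.47968542 -0.13535645  0.16175854]
```

Emit:
move_arm([
  {"x":0,"y":0,"z":0.045,"yaw":0,"fingers":0},
  {"x":0,"y":0,"z":0.09,"yaw":0,"fingers":0},
  {"x":0,"y":0,"z":0.122,"yaw":0,"fingers":0},
  {"x":0,"y":0,"z":0.122,"yaw":0,"fingers":0.8},
  {"x":0,"y":0,"z":0.122,"yaw":0,"fingers":0.8},
], force=40)

```text
time: 2.35
eef_pos: [0.4804, -0.1355, 0.0421]
tcp_rot: [0.632, 0.775, -0.0, -0.0]
contact_force: [0.0, 0.7, 0.6]
opening: 0.696
finger_force: 0.0
```

Emit:
move_arm([
  {"x":0,"y":0,"z":0,"yaw":0,"fingers":0.8},
  {"x":0,"y":0,"z":0,"yaw":0,"fingers":0.8},
  {"x":0,"y":0,"z":0,"yaw":0,"fingers":0.8},
])

```text
time: 2.65
eef_pos: [0.483, -0.1359, 0.0472]
tcp_rot: [0.631, 0.776, 0.0, 0.002]
contact_force: [-9.4, 3.0, 31.6]
opening: 0.239
finger_force: 37.9
```

Emit:
move_arm([
  {"x":0,"y":0,"z":0,"yaw":0,"fingers":0.2},
  {"x":0,"y":0,"z":0,"yaw":0,"fingers":0.2},
  {"x":0,"y":0,"z":0,"yaw":0,"fingers":0.2},
  {"x":0,"y":0,"z":0,"yaw":0,"fingers":0.2},
])

```text
time: 3.05
eef_pos: [0.4805, -0.1341, 0.042]
tcp_rot: [0.631, 0.776, 0.0, 0.0]
contact_force: [-0.3, 0.6, -0.1]
opening: 0.805
finger_force: 0.0
```

```bash
python3 - <<'E'
from h import *
T,im=snap('w2');print(T[:3,3],heading(T))
E
```

```text
[ 0.48051868 -0.13413208  0.04199794] 101.74716823793021
```

View pics/w2.png

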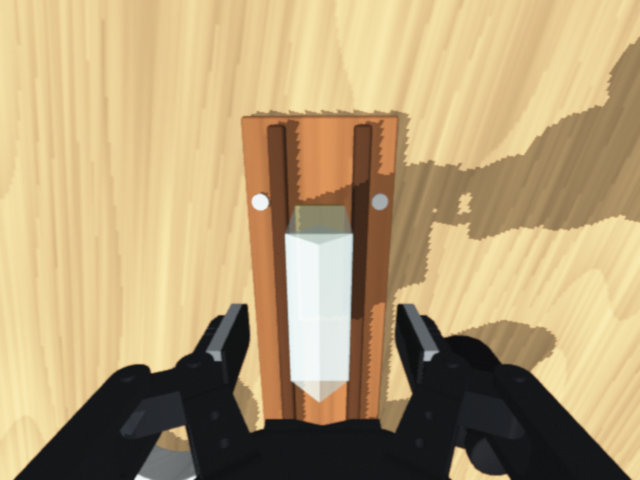

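The picture shows clear_b upright and centred between the rails (roof at 285–352, end at row 235). The fingers had pinched its gable, so I'm regripping lower.

Emit:
move_arm([
  {"x":0,"y":0,"z":0.013,"yaw":0,"fingers":0.2},
  {"x":0,"y":0,"z":0.013,"yaw":0,"fingers":0.8},
  {"x":0,"y":0,"z":0.013,"yaw":0,"fingers":0.8},
  {"x":0,"y":0,"z":0.013,"yaw":0,"fingers":0.8},
  {"x":0,"y":0,"z":0.013,"yaw":0,"fingers":0.8},
], force=40)

```text
time: 3.6
eef_pos: [0.4803, -0.1341, 0.0286]
tcp_rot: [0.631, 0.776, -0.0, -0.0]
contact_force: [0.1, 0.3, -2.1]
opening: 0.34
finger_force: 40.7
```

Gripped on the parallel sides (opening 0.34, about 30 mm). Slide it 35 mm towards the open end and release.

Emit:
move_arm([
  {"x":0.012,"y":0,"z":0,"yaw":0,"fingers":0.8},
  {"x":0.024,"y":0,"z":0,"yaw":0,"fingers":0.8},
  {"x":0.036,"y":0,"z":0,"yaw":0,"fingers":0.8},
  {"x":0.036,"y":0,"z":0,"yaw":0,"fingers":0.8},
  {"x":0.036,"y":0,"z":0,"yaw":0,"fingers":0},
])

```text
time: 4.1
eef_pos: [0.4735, -0.0984, 0.0293]
tcp_rot: [0.631, 0.776, 0.0, 0.0]
contact_force: [0.8, 0.2, 0.1]
opening: 0.495
finger_force: 0.0
```

Emit:
move_arm([
  {"x":0,"y":0,"z":0,"yaw":0,"fingers":0},
  {"x":0,"y":0,"z":0,"yaw":0,"fingers":0},
  {"x":0,"y":0,"z":-0.04,"yaw":0,"fingers":0},
  {"x":0,"y":0,"z":-0.09,"yaw":0,"fingers":0},
  {"x":0,"y":0,"z":-0.14,"yaw":0,"fingers":0},
])

```text
time: 4.6
eef_pos: [0.4728, -0.0991, 0.1702]
tcp_rot: [0.631, 0.776, -0.0, -0.001]
contact_force: [0.8, -0.6, -0.2]
opening: 1.001
finger_force: 0.0
```

```bash
python3 - <<'E'
from h import *
T=tool();print(T[:3,3],rel([.56,.26,.34],12.5))
E
```

```text
[ 0.47277397 -0.09911048  0.17024174] (array([ 0.334 ,  0.1581, -0.1697]), np.float64(1.557))
```

Emit:
move_arm([
  {"x":0.02,"y":0.01,"z":-0.04,"yaw":0.14,"fingers":0},
  {"x":0.05,"y":0.02,"z":-0.075,"yaw":0.28,"fingers":0},
  {"x":0.08,"y":0.04,"z":-0.105,"yaw":0.42,"fingers":0},
  {"x":0.12,"y":0.055,"z":-0.13,"yaw":0.56,"fingers":0},
  {"x":0.155,"y":0.075,"z":-0.15,"yaw":0.7,"fingers":0},
])

```text
time: 5.1
eef_pos: [0.5154, 0.0681, 0.321]
tcp_rot: [0.86, 0.511, 0.001, 0.001]
contact_force: [0.3, -0.5, -0.3]
opening: 1.002
finger_force: 0.0
```

```bash
python3 - <<'E'
from h import *
T=tool();print(T[:3,3],rel([.56,.26,.34],12.5))
E
```

```text
[0.51536005 0.06807959 0.32103697] (array([ 0.19  , -0.0524, -0.0189]), np.float64(0.855))
```

Emit:
move_arm([
  {"x":0.03,"y":-0.01,"z":-0.01,"yaw":0.14,"fingers":0},
  {"x":0.07,"y":-0.02,"z":-0.02,"yaw":0.28,"fingers":0},
  {"x":0.11,"y":-0.03,"z":-0.02,"yaw":0.42,"fingers":0},
  {"x":0.15,"y":-0.04,"z":-0.02,"yaw":0.56,"fingers":0},
  {"x":0.19,"y":-0.052,"z":-0.02,"yaw":0.7,"fingers":0},
])

```text
time: 5.6
eef_pos: [0.5592, 0.2604, 0.3387]
tcp_rot: [0.983, 0.186, 0.0, 0.0]
contact_force: [0.4, -0.3, 1.1]
opening: 1.001
finger_force: 0.0
```

Emit:
move_arm([
  {"x":0,"y":0,"z":0,"yaw":0.14,"fingers":0},
  {"x":0,"y":0,"z":0,"yaw":0.155,"fingers":0},
  {"x":0,"y":0,"z":0,"yaw":0.155,"fingers":0},
  {"x":0,"y":0,"z":0,"yaw":0.155,"fingers":0},
])

```text
time: 6.0
eef_pos: [0.5588, 0.2581, 0.3386]
tcp_rot: [0.994, 0.112, 0.0, 0.0]
contact_force: [0.9, 0.3, 0.7]
opening: 0.999
finger_force: 0.0
```

```bash
python3 -c "
from h import *
T,im=snap('w3');print(T[:3,3],heading(T))"
```

```text
[0.55878284 0.25813406 0.33863809] 12.905597067706385
```

View pics/w3.png

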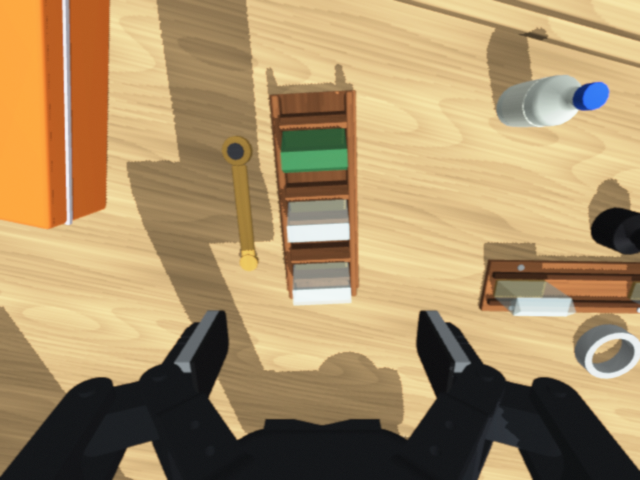

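The wrist view looks down on the rack with green in the far slot. The bright part, rows 150–172 and columns 281–347, is its upper roof slope; the dark part above it is its side. The spares are at (318,225) and (322,285), and the wrench is well to the left.

```bash
python3 - <<'E'
from h import *
im=cv2.imread("pics/w3.png");T=np.load("pics/w3.npy");m,C=wcam(T)
H,S,V=cv2.split(cv2.cvtColor(im,cv2.COLOR_BGR2HSV))
g=((H>55)&(H<95)&(S>90)).astype(np.uint8);g[:110]=0;g[190:]=0;g[:,:265]=0;g[:,365:]=0
print(np.median(V[g>0]))
for r in range(126,178,3):
    x=np.nonzero(g[r])[0]
    if len(x): print(r,x.min(),x.max(),V[r,x].mean().round())
b=(g>0)&(V>115); ys,xs=np.nonzero(b);r=cv2.minAreaRect(np.c_[xs,ys].astype(np.float32));print(r);B=cv2.boxPoints(r)
for p in B:
    for z in(.100,.106): print(p.round(1),z,cast(m,C,p,z).round(4))
# rack outline reds
red=((H<14)&(S>90)).astype(np.uint8);red[:,:262]=0;red[:,366:]=0
for r in(100,125,180,240):
    x=np.nonzero(red[r])[0];a,c=cast(m,C,(x.min(),r),.05),cast(m,C,(x.max(),r),.05);print(r,x.min(),x.max(),((a+c)/2).round(4),np.linalg.norm(a-c).round(4))
print(C[:3,3])
E
```

```text
122.5
129 333 342 87.0
132 283 343 90.0
135 283 344 90.0
138 283 344 90.0
141 283 344 90.0
144 282 345 89.0
147 282 345 86.0
150 282 346 124.0
153 281 346 164.0
156 281 346 164.0
159 282 346 164.0
162 282 346 164.0
165 282 346 165.0
168 283 346 145.0
171 284 299 121.0
((313.88623046875, 160.03147888183594), (20.38347053527832, 65.27320098876953), 87.0643310546875)
[280.8 151.5] 0.1 [0.6067 0.3203 0.1   ]
[280.8 151.5] 0.106 [0.6072 0.3196 0.106 ]
[346.  148.2] 0.1 [0.6279 0.2449 0.1   ]
[346.  148.2] 0.106 [0.6281 0.2453 0.106 ]
[347.  168.5] 0.1 [0.605  0.2378 0.1   ]
[347.  168.5] 0.106 [0.6055 0.2383 0.106 ]
[281.8 171.9] 0.1 [0.5833 0.3146 0.1   ]
[281.8 171.9] 0.106 [0.5842 0.3141 0.106 ]
100 271 354 [0.6744 0.2974 0.05  ] 0.1066
125 273 354 [0.6451 0.2897 0.05  ] 0.1064
180 278 355 [0.5761 0.2703 0.05  ] 0.1065
240 284 356 [0.4919 0.2463 0.05  ] 0.1058
[0.64153834 0.27738755 0.51412197]
```

```bash
python3 - <<'E'
from h import *
print(rel([.609,.2801,.15],15.65))
E
```

```text
(array([ 0.0538, -0.0102,  0.1887]), np.float64(-0.048))
```

Emit:
move_arm([
  {"x":0.03,"y":-0.005,"z":0.03,"yaw":-0.048,"fingers":0},
  {"x":0.054,"y":-0.01,"z":0.07,"yaw":-0.048,"fingers":0},
  {"x":0.054,"y":-0.01,"z":0.115,"yaw":-0.048,"fingers":0},
  {"x":0.054,"y":-0.01,"z":0.16,"yaw":-0.048,"fingers":0},
  {"x":0.054,"y":-0.01,"z":0.188,"yaw":-0.048,"fingers":0},
])

```text
time: 6.55
eef_pos: [0.6073, 0.2793, 0.1459]
tcp_rot: [0.991, 0.136, -0.003, 0.0]
contact_force: [0.1, -1.5, -0.1]
opening: 1.001
finger_force: 0.0
```

Emit:
move_arm([
  {"x":0,"y":0,"z":0,"yaw":0,"fingers":0},
  {"x":0,"y":0,"z":0,"yaw":0,"fingers":0},
])

```text
time: 6.75
eef_pos: [0.6094, 0.2803, 0.1511]
tcp_rot: [0.991, 0.136, 0.0, -0.0]
contact_force: [0.4, 0.5, 0.3]
opening: 0.999
finger_force: 0.0
```

```bash
python3 - <<'E'
from h import *
T,_=snap('w4');print(T[:3,3],heading(T))
im=cv2.imread("pics/w4.png");m,C=wcam(T)
H,S,V=cv2.split(cv2.cvtColor(im,cv2.COLOR_BGR2HSV))
g=((H>55)&(H<95)&(S>90)&(V>120)).astype(np.uint8)
n,l,st,c=cv2.connectedComponentsWithStats(g);i=1+np.argmax(st[1:,4]);print(st[i])
r=cv2.minAreaRect(np.argwhere(l==i)[:,::-1].astype(np.float32));print(r)
P=[cast(m,C,p,z) for p,z in zip(cv2.boxPoints(r),(0,)*4) for z in(.100,.1064)]
for p,q in zip(np.repeat(cv2.boxPoints(r),2,0),P): print(p.round(1),q.round(4),(T[:3,:3].T@(q-T[:3,3])).round(4))
E
```

```text
[0.60943012 0.28030673 0.15110267] 15.603443735336267
[ 268  244  110   29 3167]
((322.4999694824219, 258.0), (108.99998474121094, 27.999996185302734), 0.0)
[268. 272.] [0.5846 0.3153 0.1   ] [-0.0146 -0.0404  0.0511]
[268. 272.] [0.5876 0.315  0.1064] [-0.0117 -0.0392  0.0447]
[268. 244.] [0.606  0.3201 0.1   ] [ 0.0074 -0.0392  0.0511]
[268. 244.] [0.6084 0.3196 0.1064] [ 0.0096 -0.0381  0.0447]
[377. 244.] [0.6271 0.2444 0.1   ] [0.0073 0.0393 0.0511]
[377. 244.] [0.6289 0.2461 0.1064] [0.0095 0.0382 0.0447]
[377. 272.] [0.6062 0.2374 0.1   ] [-0.0146  0.0404  0.0511]
[377. 272.] [0.6086 0.2393 0.1064] [-0.0118  0.0393  0.0447]
```

View pics/w4.png

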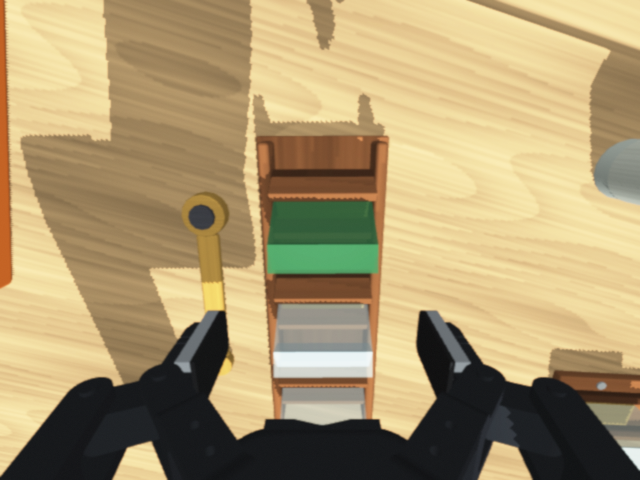

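The picture shows green centred between the fingers: columns 268–377, middle at 322.5, so about 0 mm of lateral error. Descending.

Emit:
move_arm([
  {"x":0.002,"y":0,"z":0.03,"yaw":0,"fingers":0},
  {"x":0.002,"y":0,"z":0.06,"yaw":0,"fingers":0},
  {"x":0.002,"y":0,"z":0.09,"yaw":0,"fingers":0},
  {"x":0.002,"y":0,"z":0.107,"yaw":0,"fingers":0},
  {"x":0.002,"y":0,"z":0.107,"yaw":0,"fingers":0},
])

```text
time: 7.3
eef_pos: [0.6104, 0.281, 0.0425]
tcp_rot: [0.991, 0.136, -0.001, 0.0]
contact_force: [-0.4, 0.6, -0.8]
opening: 1.002
finger_force: 0.0
```

Emit:
move_arm([
  {"x":0,"y":0,"z":0,"yaw":0,"fingers":0.3},
  {"x":0,"y":0,"z":0,"yaw":0,"fingers":0.3},
  {"x":0,"y":0,"z":0,"yaw":0,"fingers":0.3},
], force=40)

```text
time: 7.6
eef_pos: [0.6121, 0.2817, 0.0453]
tcp_rot: [0.991, 0.136, 0.001, -0.0]
contact_force: [-0.9, -0.5, -0.3]
opening: 0.921
finger_force: 52.5
```

Emit:
move_arm([
  {"x":-0.003,"y":0,"z":-0.006,"yaw":0,"fingers":0.3},
  {"x":-0.0065,"y":0,"z":-0.0125,"yaw":0,"fingers":0.3},
  {"x":-0.003,"y":0,"z":-0.016,"yaw":0,"fingers":0.3},
  {"x":0.001,"y":0,"z":-0.019,"yaw":0,"fingers":0.3},
  {"x":0.001,"y":0,"z":-0.019,"yaw":0,"fingers":0.3},
])

```text
time: 8.1
eef_pos: [0.6081, 0.2807, 0.0607]
tcp_rot: [0.991, 0.136, -0.006, 0.001]
contact_force: [-6.4, -1.6, -3.4]
opening: 0.924
finger_force: 52.0
```

Emit:
move_arm([
  {"x":0.004,"y":0,"z":-0.003,"yaw":0,"fingers":0.3},
  {"x":0.008,"y":0,"z":-0.005,"yaw":0,"fingers":0.3},
  {"x":0.012,"y":0,"z":-0.006,"yaw":0,"fingers":0.3},
  {"x":0.012,"y":0,"z":-0.006,"yaw":0,"fingers":0.3},
])

```text
time: 8.5
eef_pos: [0.6189, 0.2838, 0.0655]
tcp_rot: [0.991, 0.136, -0.007, 0.001]
contact_force: [-6.5, -1.8, -3.7]
opening: 0.922
finger_force: 50.7
```

```bash
python3 - <<'E'
from h import *
T,_=snap('w5');print(T[:3,3],heading(T))
im=cv2.imread("pics/w5.png");m,C=wcam(T)
H,S,V=cv2.split(cv2.cvtColor(im,cv2.COLOR_BGR2HSV))
for r in range(215,360,5):
    s=slice(300,345); ok=(H[r,s]>55)&(H[r,s]<95)&(S[r,s]>90)
    if ok.sum()>10: print(r,np.median(V[r,s][ok]),end="; ")
E
```

```text
[0.61893353 0.28377747 0.0654881 ] 15.64841162310947
255 106.0; 260 106.0; 265 106.0; 270 106.0; 275 106.0; 280 106.0; 285 111.0; 290 108.0; 295 103.0; 300 102.0; 305 102.0; 310 102.0; 315 102.0; 320 102.0; 325 102.0; 330 73.0; 335 189.0; 340 190.0; 345 190.0; 350 190.0; 355 190.0;
```

View pics/w5.png

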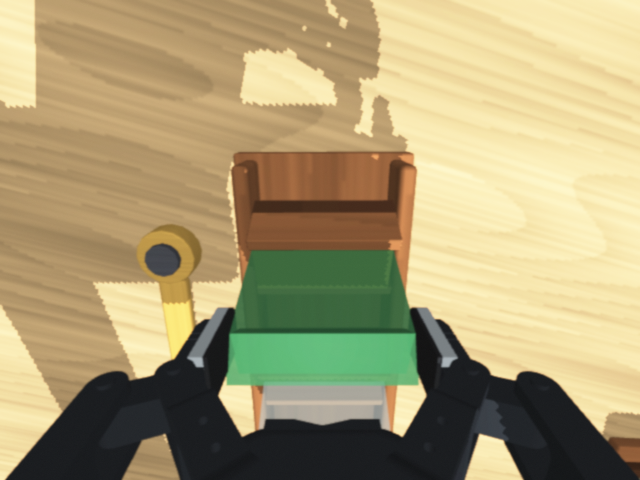

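The picture shows green held between the fingers. Its lower edge is at row 252, the eave at row 332 (columns 229–414) and the ridge at row 385. I'll work out the remaining lean from these.

```bash
cat > lean.py <<'E'
from h import *
from scipy.optimize import least_squares
def lean(rows,T):
    # rows: (row, local x, local h, width px or None); solve lean and base centre in the tool x / up plane
    m,_=wcam(T);Ct=np.array(m["tool_from_camera"])
    def f(p):
        r=[]
        for v,lx,h,w in rows:
            th=p[0];x=p[1]+lx*np.cos(th)-h*np.sin(th);u=p[2]+lx*np.sin(th)+h*np.cos(th)
            q=[proj(m,Ct,np.array([x,y,-u])) for y in(-.04,.04)]
            r.append(q[0][1]-v)
            if w: r.append((abs(q[1][0]-q[0][0])-w)*.5)
        return r
    s=least_squares(f,[.3,0,-.03]);return np.degrees(s.x[0]),s.x[1:],np.array(s.fun).round(1)
E
python3 - <<'E'
from lean import *
T=np.load("pics/w5.npy")
print(lean([(252,.015,0,None),(332,.015,.064,185),(385,0,.079,189)],T),lean([(332,.015,.064,185),(385,0,.079,189)],T))
E
```

```text
(np.float64(12.862548401166482), array([ 0.00139002, -0.01459338]), array([-0.1,  0.4, -0.5, -0.4,  0.7])) (np.float64(15.37838123475488), array([ 0.004568  , -0.01403722]), array([ 0.5, -0.2, -0.5,  0.4]))
```

Emit:
move_arm([
  {"x":0.004,"y":0,"z":-0.001,"yaw":0,"fingers":0.3},
  {"x":0.009,"y":0,"z":-0.002,"yaw":0,"fingers":0.3},
  {"x":0.009,"y":0,"z":-0.002,"yaw":0,"fingers":0.3},
  {"x":0.009,"y":0,"z":-0.002,"yaw":0,"fingers":0.3},
])

```text
time: 8.95
eef_pos: [0.6277, 0.2863, 0.0678]
tcp_rot: [0.991, 0.136, -0.006, 0.001]
contact_force: [-6.5, -2.1, -3.4]
opening: 0.918
finger_force: 50.8
```

```bash
python3 - <<'E'
from lean import *
T,_=snap('w6');print(T[:3,3])
im=cv2.imread("pics/w6.png");H,S,V=cv2.split(cv2.cvtColor(im,cv2.COLOR_BGR2HSV))
g=((H>50)&(H<95)&(S>80))
for r in range(230,420,3):
    x=np.nonzero(g[r])[0]
    if len(x)>20: print(r,x.min(),x.max(),int(np.median(V[r,310:335])),end="; ")
E
```

```text
[0.62773608 0.28629272 0.0678051 ]
266 253 391 101; 269 252 392 101; 272 252 393 101; 275 251 394 101; 278 250 395 101; 281 249 395 100; 284 248 396 100; 287 247 398 101; 290 245 398 101; 293 245 400 101; 296 244 401 100; 299 243 401 102; 302 242 402 112; 305 241 404 97; 308 240 405 95; 311 239 406 95; 314 237 407 95; 317 236 409 95; 320 235 410 95; 323 233 410 95; 326 233 411 96; 329 232 412 95; 332 231 413 96; 335 229 415 145; 338 229 415 173; 341 229 415 173; 344 228 416 173; 347 228 416 173; 350 228 416 175; 353 228 416 175; 356 228 416 175; 359 227 417 175; 362 227 417 175; 365 227 417 176; 368 227 417 177; 371 227 417 177; 374 226 418 178; 377 225 419 178; 380 226 418 178; 383 226 418 163; 386 226 418 166;
```

```bash
python3 - <<'E'
from lean import *
T=np.load("pics/w6.npy")
print(lean([(265,.015,0,139),(334.5,.015,.064,186),(382,0,.079,193)],T),lean([(334.5,.015,.064,186),(382,0,.079,193)],T))
print(rel([0.6277,.2863,.2],15.65))
# trough targets
c=np.array([.4953,-.2016]);y=np.array([-.2028,.979]);print(c-.035*y, c+.0*y, c+.02*y)
E
```

```text
(np.float64(4.702811049874119), array([-0.00757852, -0.01378546]), array([-0.5, -4. , -2.6, -0.9,  2.9,  0.8])) (np.float64(24.996213695375037), array([ 0.01696454, -0.01012513]), array([-1.4,  1.2,  1.4, -2. ]))
(array([-0.0017,  0.    , -0.1322]), np.float64(0.0))
[ 0.502398 -0.235865] [ 0.4953 -0.2016] [ 0.491244 -0.18202 ]
```

Emit:
move_arm([
  {"x":-0.002,"y":0,"z":-0.02,"yaw":0,"fingers":0.3},
  {"x":-0.002,"y":0,"z":-0.05,"yaw":0,"fingers":0.3},
  {"x":-0.002,"y":0,"z":-0.09,"yaw":0,"fingers":0.3},
  {"x":-0.002,"y":0,"z":-0.12,"yaw":0,"fingers":0.3},
  {"x":-0.002,"y":0,"z":-0.12,"yaw":0,"fingers":0.3},
])

```text
time: 9.5
eef_pos: [0.6338, 0.2878, 0.1976]
tcp_rot: [0.991, 0.136, 0.006, -0.001]
contact_force: [0.9, -0.1, -2.5]
opening: 0.92
finger_force: 52.7
```

```bash
python3 - <<'E'
from lean import *
T,_=snap('w7');print(T[:3,3])
E
```

```text
[0.63378    0.28784907 0.1976496 ]
```

View pics/w7.png

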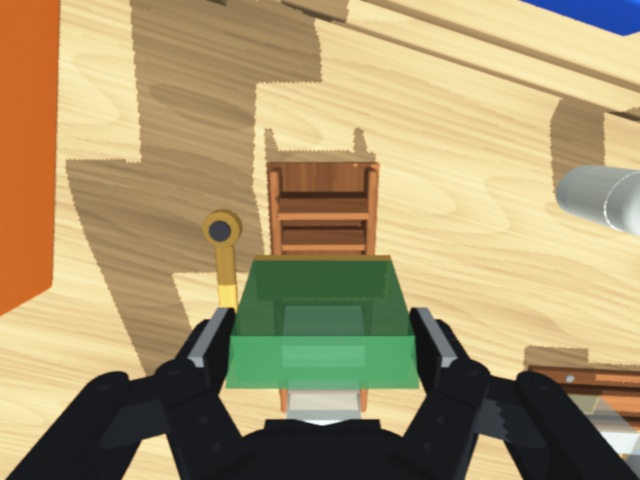

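```bash
python3 - <<'E'
from lean import *
T=np.load("pics/w7.npy")
R_=[(255,.015,0,137),(335,.015,.064,186),(387,0,.079,191)]
print(lean(R_,T)); print(lean([(a,b,c,None) for a,b,c,_ in R_],T))
print(rel([.4955,-.2016,.25],11.7))
E
```

```text
(np.float64(11.904458994042724), array([-3.65367292e-05, -1.34002187e-02]), array([-0.3, -1.5, -0.3, -0.4,  0.5,  0.6]))
(np.float64(12.332823420553417), array([-0.00080759, -0.01505131]), array([-0., -0., -0.]))
(array([-0.2628,  0.4341, -0.0581]), np.float64(0.068))
```

Emit:
move_arm([
  {"x":-0.02,"y":0.03,"z":0,"yaw":0.02,"fingers":0.3},
  {"x":-0.045,"y":0.07,"z":0,"yaw":0.03,"fingers":0.3},
  {"x":-0.07,"y":0.112,"z":0,"yaw":0.05,"fingers":0.3},
  {"x":-0.095,"y":0.154,"z":0,"yaw":0.068,"fingers":0.3},
  {"x":-0.12,"y":0.196,"z":0,"yaw":0.068,"fingers":0.3},
])

```text
time: 10.05
eef_pos: [0.5648, 0.0642, 0.1866]
tcp_rot: [0.995, 0.102, -0.003, -0.0]
contact_force: [0.7, -0.6, -3.8]
opening: 0.919
finger_force: 52.6
```

Emit:
move_arm([
  {"x":-0.028,"y":0.04,"z":0,"yaw":0,"fingers":0.3},
  {"x":-0.056,"y":0.08,"z":0,"yaw":0,"fingers":0.3},
  {"x":-0.084,"y":0.12,"z":0,"yaw":0,"fingers":0.3},
  {"x":-0.107,"y":0.16,"z":0,"yaw":0,"fingers":0.3},
  {"x":-0.12,"y":0.19,"z":0,"yaw":0,"fingers":0.3},
])

```text
time: 10.55
eef_pos: [0.4855, -0.1462, 0.1871]
tcp_rot: [0.995, 0.101, -0.002, -0.001]
contact_force: [0.0, 0.5, -2.6]
opening: 0.923
finger_force: 52.5
```

```bash
python3 - <<'E'
from h import *
print(tool()[:3,3],rel([.4982,-.201,.12],11.7))
E
```

```text
[ 0.48551468 -0.14620371  0.18705375] (array([0.0017, 0.0564, 0.0669]), np.float64(-0.001))
```

Emit:
move_arm([
  {"x":0.0015,"y":0.03,"z":0,"yaw":0,"fingers":0.3},
  {"x":0.0015,"y":0.056,"z":0.02,"yaw":0,"fingers":0.3},
  {"x":0.0015,"y":0.056,"z":0.05,"yaw":0,"fingers":0.3},
  {"x":0.0015,"y":0.056,"z":0.06,"yaw":0,"fingers":0.3},
  {"x":0.0015,"y":0.056,"z":0.06,"yaw":0,"fingers":0.3},
])

```text
time: 11.05
eef_pos: [0.4985, -0.1973, 0.1258]
tcp_rot: [0.995, 0.102, -0.004, -0.003]
contact_force: [-0.4, 0.8, -4.0]
opening: 0.922
finger_force: 52.5
```

```bash
python3 - <<'E'
from h import *
T,_=snap('w8');print(T[:3,3],rel([.4982,-.201,.12],11.7))
E
```

```text
[ 0.49848136 -0.19732043  0.12575263] (array([-0.0023,  0.0026,  0.0081]), np.float64(0.001))
```

View pics/w8.png

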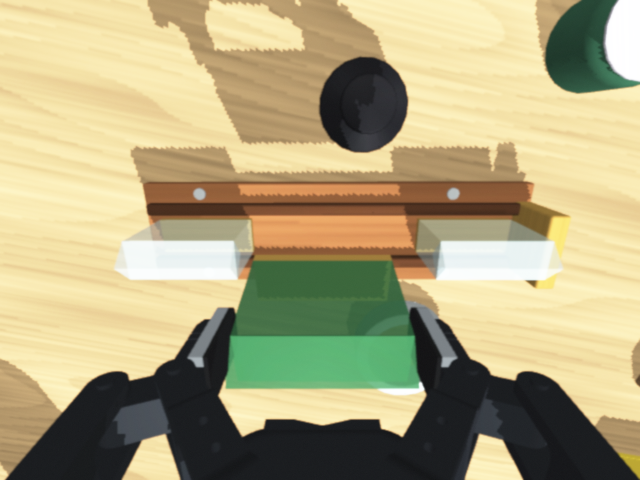

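The picture shows the gap between the clears, with eave ends near columns 240 and 433 on row 240. Its centre is to the right of the tool axis (column 322). I'll measure it.

```bash
python3 - <<'E'
from h import *
T=np.load("pics/w8.npy");m,C=wcam(T);Ti=np.linalg.inv(T)
im=cv2.imread("pics/w8.png");g=cv2.cvtColor(im,cv2.COLOR_BGR2GRAY).astype(int)
for r in (224,232,242,255,270):
    d=np.abs(np.diff(g[r])); print(r,[(i,int(d[i])) for i in np.nonzero(d>14)[0] if 110<i<265 or 405<i<570])
for n,uv,z in[("bL",(240,240),.076),("bR",(433,240),.076),("baseL",(254,220),.015),("baseR",(417,220),.015),("scrL",(199,194),.012),("scrR",(454,194),.012),("bLout",(125,240),.076),("aRout",(548,240),.076)]:
    p=cast(m,C,uv,z);print(n,p.round(4),(Ti@np.append(p,1))[:2].round(4))
E
```

```text
224 [(np.int64(148), 19), (np.int64(149), 25), (np.int64(246), 16), (np.int64(247), 15), (np.int64(249), 15), (np.int64(250), 27), (np.int64(406), 18), (np.int64(417), 16), (np.int64(418), 18), (np.int64(548), 29), (np.int64(549), 31), (np.int64(550), 28), (np.int64(551), 19)]
232 [(np.int64(250), 18), (np.int64(251), 24), (np.int64(408), 17), (np.int64(409), 23), (np.int64(417), 21), (np.int64(546), 27), (np.int64(547), 34), (np.int64(548), 30), (np.int64(549), 20)]
242 [(np.int64(233), 30), (np.int64(234), 15), (np.int64(251), 20), (np.int64(252), 23), (np.int64(411), 21), (np.int64(412), 25), (np.int64(416), 19), (np.int64(439), 36), (np.int64(440), 40)]
255 [(np.int64(234), 22), (np.int64(235), 16), (np.int64(250), 27), (np.int64(251), 23), (np.int64(253), 22), (np.int64(254), 21), (np.int64(417), 15), (np.int64(437), 18), (np.int64(438), 36), (np.int64(439), 26), (np.int64(442), 15)]
270 [(np.int64(235), 15), (np.int64(236), 24), (np.int64(248), 18), (np.int64(249), 31), (np.int64(250), 19), (np.int64(436), 36), (np.int64(437), 33)]
bL [ 0.4966 -0.1372  0.076 ] [ 0.0107 -0.0589]
bR [ 0.5248 -0.2717  0.076 ] [0.0109 0.0785]
baseL [ 0.4944 -0.1353  0.015 ] [ 0.0093 -0.0608]
baseR [ 0.5239 -0.2768  0.015 ] [0.0095 0.0837]
scrL [ 0.507  -0.0844  0.012 ] [ 0.032  -0.1081]
scrR [ 0.5523 -0.3024  0.012 ] [0.0321 0.1146]
bLout [ 0.4798 -0.0565  0.076 ] [ 0.0106 -0.1414]
aRout [ 0.5414 -0.3513  0.076 ] [0.0111 0.1599]
```

Emit:
move_arm([
  {"x":-0.002,"y":0.009,"z":0.0,"yaw":0,"fingers":0.3},
  {"x":-0.002,"y":0.009,"z":0.03,"yaw":0,"fingers":0.3},
  {"x":-0.002,"y":0.009,"z":0.06,"yaw":0,"fingers":0.3},
  {"x":-0.002,"y":0.009,"z":0.085,"yaw":0,"fingers":0.3},
  {"x":-0.002,"y":0.009,"z":0.085,"yaw":0,"fingers":0.3},
])

```text
time: 11.6
eef_pos: [0.4993, -0.2074, 0.043]
tcp_rot: [0.995, 0.102, -0.002, -0.002]
contact_force: [-0.4, 0.5, -3.1]
opening: 0.924
finger_force: 52.5
```

```bash
python3 - <<'E'
from lean import *
T,_=snap('w9');print(T[:3,3],rel([.4982,-.201,.03],11.7))
E
```

```text
[ 0.49933269 -0.20735453  0.04295686] (array([-0.0011, -0.0077,  0.0151]), np.float64(0.001))
```

View pics/w9.png

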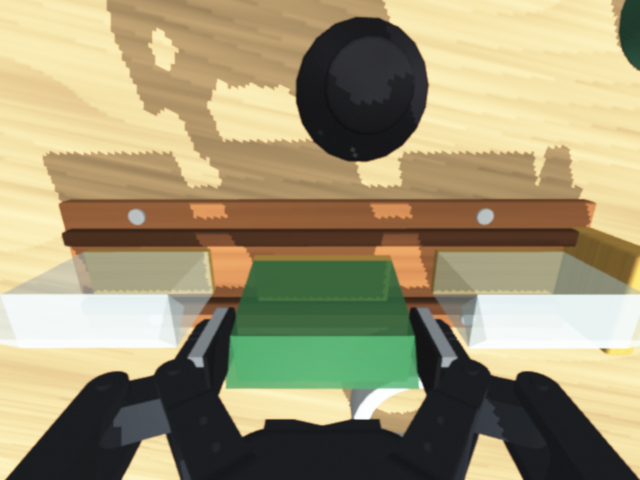

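The picture shows green centred in the gap (columns 227–418), with both fingers clear of the neighbours at columns 213 and 465, and its base just above the bed. Press it down gently.

Emit:
move_arm([
  {"x":0,"y":0,"z":0.007,"yaw":0,"fingers":0.3},
  {"x":0,"y":0,"z":0.012,"yaw":0,"fingers":0.3},
  {"x":0,"y":0,"z":0.016,"yaw":0,"fingers":0.3},
  {"x":0,"y":0,"z":0.019,"yaw":0,"fingers":0.3},
  {"x":0,"y":0,"z":0.019,"yaw":0,"fingers":0.3},
])

```text
time: 12.15
eef_pos: [0.5026, -0.2093, 0.0312]
tcp_rot: [0.995, 0.102, 0.0, 0.0]
contact_force: [-7.5, 2.9, 16.4]
opening: 0.922
finger_force: 54.8
```

```bash
cat > rows.py <<'E'
from lean import *
import sys
T,_=snap(sys.argv[1]);im=cv2.imread(f"pics/{sys.argv[1]}.png");H,S,V=cv2.split(cv2.cvtColor(im,cv2.COLOR_BGR2HSV))
g=((H>50)&(H<95)&(S>80))
for r in range(235,420,4):
    x=np.nonzero(g[r,200:440])[0]+200
    if len(x)>20: print(r,x.min(),x.max(),int(np.median(V[r,310:335])),end="; ")
print(T[:3,3])
E
python3 rows.py w10
```

```text
263 253 390 101; 267 252 391 101; 271 251 393 101; 275 250 394 101; 279 249 395 101; 283 247 397 101; 287 246 398 101; 291 245 399 101; 295 243 400 101; 299 241 402 112; 303 240 404 94; 307 239 405 94; 311 236 407 88; 315 235 409 89; 319 235 409 93; 323 233 411 94; 327 232 412 93; 331 231 413 101; 335 230 415 110; 339 229 415 176; 343 229 416 178; 347 229 416 179; 351 228 416 179; 355 228 416 179; 359 228 417 179; 363 227 417 180; 367 227 417 180; 371 227 417 182; 375 226 419 183; 379 226 418 182; 383 226 418 182; 387 226 418 183; [ 0.50261175 -0.20926058  0.03122045]
```

Emit:
move_arm([
  {"x":0.002,"y":0,"z":0.003,"yaw":0,"fingers":0.3},
  {"x":0.004,"y":0,"z":0.005,"yaw":0,"fingers":0.3},
  {"x":0.004,"y":0,"z":0.005,"yaw":0,"fingers":0.3},
])

```text
time: 12.5
eef_pos: [0.5066, -0.2089, 0.0315]
tcp_rot: [0.995, 0.103, -0.002, -0.0]
contact_force: [-17.9, 9.7, 44.3]
opening: 0.92
finger_force: 57.7
```

```bash
python3 rows.py w11|tr ';' '\n'|sed -n '1,2p;18,50p'; python3 -c "
from lean import *
print(lean([(261,.015,0,138),(336.5,.015,.064,186),(389,0,.079,192)],np.load('pics/w10.npy')))"
```

```text
267 254 388 101
 271 252 390 99
 335 230 414 103
 339 229 415 169
 343 229 415 170
 347 228 416 172
 351 228 416 171
 355 228 416 171
 359 227 417 172
 363 227 417 173
 367 227 417 173
 371 226 418 174
 375 226 419 174
 379 225 419 174
 383 226 419 174
 387 225 419 172
 [ 0.50658695 -0.20889374  0.03152631]
(np.float64(8.880714075855083), array([-0.0040995 , -0.01292301]), array([-0.5, -2.5, -0.2, -0.3,  0.5,  0.9]))
```

Emit:
move_arm([
  {"x":0,"y":0,"z":-0.008,"yaw":0,"fingers":0.3},
  {"x":-0.005,"y":0,"z":-0.01,"yaw":0,"fingers":0.3},
  {"x":-0.008,"y":0,"z":-0.01,"yaw":0,"fingers":0.3},
  {"x":-0.008,"y":0,"z":-0.005,"yaw":0,"fingers":0.3},
  {"x":-0.008,"y":0,"z":-0.003,"yaw":0,"fingers":0.3},
])

```text
time: 13.05
eef_pos: [0.4985, -0.2091, 0.026]
tcp_rot: [0.995, 0.101, 0.001, -0.001]
contact_force: [-0.6, 6.6, 18.6]
opening: 0.919
finger_force: 55.0
```

```bash
python3 rows.py w12|tr ';' '\n'|sed -n '1,2p;18,50p'; python3 -c "
from lean import *
print(lean([(264,.015,0,136),(337,.015,.064,186),(389,0,.079,193)],np.load('pics/w11.npy')))"
```

```text
267 254 389 102
 271 252 391 101
 335 230 414 106
 339 229 415 171
 343 229 415 172
 347 228 416 172
 351 228 416 173
 355 228 416 173
 359 228 417 175
 363 227 417 175
 367 227 417 175
 371 226 418 175
 375 226 419 175
 379 225 419 176
 383 226 419 176
 387 226 419 175
 [ 0.49849275 -0.20912053  0.02604023]
(np.float64(7.066085233857495), array([-0.00638123, -0.01292739]), array([-0.3, -1.9, -0.6, -0.5,  0.8,  0.7]))
```

Green's base is now down on the bed between the rails (TCP 26 mm). Release it and let it settle.

Emit:
move_arm([
  {"x":0,"y":0,"z":-0.001,"yaw":0,"fingers":0.3},
  {"x":0,"y":0,"z":-0.001,"yaw":0,"fingers":0},
  {"x":0,"y":0,"z":-0.001,"yaw":0,"fingers":0},
  {"x":0,"y":0,"z":-0.001,"yaw":0,"fingers":0},
])

```text
time: 13.5
eef_pos: [0.4971, -0.2093, 0.0247]
tcp_rot: [0.995, 0.102, -0.0, -0.0]
contact_force: [-0.5, -0.4, 0.0]
opening: 1.0
finger_force: 0.0
```

```bash
python3 rows.py w13|tr ';' '\n'|sed -n '1,2p;18,50p'
```

```text
263 252 391 99
 267 251 393 99
 331 225 419 167
 335 224 419 167
 339 224 420 167
 343 223 420 169
 347 223 421 168
 351 223 421 168
 355 222 422 168
 359 222 422 167
 363 221 422 166
 367 222 422 167
 371 223 422 168
 [ 0.49712908 -0.20930207  0.02470536]
```

Emit:
move_arm([
  {"x":0,"y":0,"z":-0.02,"yaw":0,"fingers":0},
  {"x":0,"y":0,"z":-0.05,"yaw":0,"fingers":0},
  {"x":0,"y":0,"z":-0.09,"yaw":0,"fingers":0},
  {"x":0,"y":0,"z":-0.13,"yaw":0,"fingers":0},
  {"x":0,"y":0,"z":-0.13,"yaw":0,"fingers":0},
])

```text
time: 14.05
eef_pos: [0.5011, -0.2118, 0.1624]
tcp_rot: [0.995, 0.102, 0.005, 0.004]
contact_force: [-0.4, -0.0, 0.4]
opening: 1.002
finger_force: 0.0
```

```bash
python3 - <<'E'
from lean import *
T,_=snap("w14");im=cv2.imread("pics/w14.png");H,S,V=cv2.split(cv2.cvtColor(im,cv2.COLOR_BGR2HSV))
m,C=wcam(T);Ti=np.linalg.inv(T)
g=((H>50)&(H<95)&(S>80))
for r in range(190,340,3):
    x=np.nonzero(g[r,200:440])[0]+200
    if len(x)>20: print(r,x.min(),x.max(),int(np.median(V[r,310:335])),end="; ")
print(T[:3,3],T[:3,2].round(4))
gr=cv2.cvtColor(im,cv2.COLOR_BGR2GRAY).astype(int)
for r in(235,250):
    d=np.abs(np.diff(gr[r]));print(r,[(int(i),int(d[i])) for i in np.nonzero(d>14)[0]])
E
```

```text
211 297 355 80; 214 276 358 78; 217 274 360 78; 220 273 361 78; 223 271 363 80; 226 269 365 128; 229 269 365 130; 232 269 365 130; 235 268 365 130; 238 268 366 131; 241 268 366 130; 244 267 367 128; 247 267 367 134; 250 268 366 157; 253 268 365 157; 256 270 364 158; [ 0.50108106 -0.21179508  0.1624375 ] [ 0.011  -0.0073 -0.9999]
235 [(224, 17), (225, 22), (226, 16), (242, 21), (267, 17), (366, 20), (386, 18), (387, 25), (403, 15), (404, 36), (405, 32), (406, 20), (605, 28), (606, 28)]
250 [(226, 19), (227, 24), (236, 17), (237, 17), (266, 15), (402, 23), (403, 31), (404, 17), (407, 15), (408, 18), (606, 23), (607, 19)]
```

```bash
python3 - <<'E'
from lean import *
T=np.load("pics/w14.npy");m,C=wcam(T)
for l in (lean([(224.7,.015,.064,96.5),(248.5,0,.079,100.5),(257.5,-.015,.064,95)],T),): print(l)
c=np.array([.4953,-.2016]);yd=np.array([-.2028,.979]);xd=np.array([.979,.2028])
for uv,z in[((268,225),.076),((365,225),.076),((267,248.5),.091),((367,248.5),.091),((225.5,235),.085),((405,235),.085),((318,257.5),.076)]:
    p=cast(m,C,uv,z)[:2]-c;print(uv,"trough x,y",(p@xd).round(4),(p@yd).round(4))
E
```

```text
(np.float64(3.4865296236224275), array([ 0.00058353, -0.15269454]), array([-0.2,  0.5, -0. ,  0. ,  0.2, -0.7]))
(268, 225) trough x,y 0.0161 0.0325
(365, 225) trough x,y 0.0159 -0.0467
(267, 248.5) trough x,y 0.001 0.0319
(367, 248.5) trough x,y 0.0007 -0.0469
(225.5, 235) trough x,y 0.0104 0.0652
(405, 235) trough x,y 0.01 -0.0777
(318, 257.5) trough x,y -0.0124 -0.0082
```

```bash
python3 - <<'E'
from h import *
print(rel([.4738,-.0988,.16],101.7))
E
```

```text
(array([-0.0023, -0.1148, -0.0015]), np.float64(-1.57))
```

Emit:
move_arm([
  {"x":0,"y":-0.02,"z":0,"yaw":-0.14,"fingers":0},
  {"x":0,"y":-0.05,"z":0,"yaw":-0.28,"fingers":0},
  {"x":-0.002,"y":-0.08,"z":0,"yaw":-0.42,"fingers":0},
  {"x":-0.002,"y":-0.115,"z":0,"yaw":-0.56,"fingers":0},
  {"x":-0.002,"y":-0.115,"z":0,"yaw":-0.7,"fingers":0},
])

```text
time: 14.6
eef_pos: [0.4698, -0.0936, 0.1529]
tcp_rot: [0.897, 0.441, -0.001, -0.002]
contact_force: [1.1, -0.6, 0.2]
opening: 0.998
finger_force: 0.0
```

Emit:
move_arm([
  {"x":0,"y":0,"z":0,"yaw":-0.14,"fingers":0},
  {"x":0,"y":0,"z":0,"yaw":-0.28,"fingers":0},
  {"x":0,"y":0,"z":0,"yaw":-0.42,"fingers":0},
  {"x":0,"y":0,"z":0,"yaw":-0.56,"fingers":0},
  {"x":0,"y":0,"z":0,"yaw":-0.7,"fingers":0},
])

```text
time: 15.1
eef_pos: [0.4709, -0.0967, 0.1533]
tcp_rot: [0.693, 0.721, -0.001, -0.002]
contact_force: [0.3, -0.5, 0.6]
opening: 1.002
finger_force: 0.0
```

Emit:
move_arm([
  {"x":0,"y":0,"z":0,"yaw":-0.13,"fingers":0},
  {"x":0,"y":0,"z":0,"yaw":-0.17,"fingers":0},
  {"x":0,"y":0,"z":0,"yaw":-0.17,"fingers":0},
])

```text
time: 15.4
eef_pos: [0.471, -0.0968, 0.1536]
tcp_rot: [0.632, 0.775, -0.0, -0.001]
contact_force: [-0.6, -0.0, 0.2]
opening: 0.999
finger_force: 0.0
```

```bash
python3 - <<'E'
from h import *
print(tool()[:3,3],heading(tool()),rel([.4738,-.0988,.03],101.7))
T,_=snap("w15");m,C=wcam(T)
im=cv2.imread("pics/w15.png");H,S,V=cv2.split(cv2.cvtColor(im,cv2.COLOR_BGR2HSV))
w=((S<60)&(V>140)).astype(np.uint8);n,l,st,c=cv2.connectedComponentsWithStats(w)
k=np.array([.4953,-.2016]);yd=np.array([-.2028,.979]);xd=np.array([.979,.2028])
for i in range(1,n):
    if st[i,4]>800:
        x,y,ww,h,_=st[i];print(st[i])
        for uv in((x+ww/2,y),(x+ww/2,y+h)):
            p=cast(m,C,uv,.091)[:2]-k;print((p@xd).round(4),(p@yd).round(4))
E
```

```text
[ 0.47102938 -0.09677566  0.1535588 ] 101.665047799502 (array([-0.0028,  0.0026,  0.1235]), np.float64(-0.001))
[ 303  191   40  103 3824]
-0.0009 0.1505
-0.0009 0.0682
[217 351  41  67 951]
-0.0737 0.0142
-0.0798 -0.0592
```

Emit:
move_arm([
  {"x":-0.003,"y":0.0025,"z":0.03,"yaw":0,"fingers":0},
  {"x":-0.003,"y":0.0025,"z":0.07,"yaw":0,"fingers":0},
  {"x":-0.003,"y":0.0025,"z":0.105,"yaw":0,"fingers":0},
  {"x":-0.003,"y":0.0025,"z":0.125,"yaw":0,"fingers":0.3},
  {"x":-0.003,"y":0.0025,"z":0.125,"yaw":0,"fingers":0.8},
], force=50)

```text
time: 15.95
eef_pos: [0.4715, -0.0981, 0.0262]
tcp_rot: [0.632, 0.775, -0.001, -0.004]
contact_force: [0.4, 0.2, -0.5]
opening: 0.685
finger_force: 0.0
```

Emit:
move_arm([
  {"x":0,"y":0,"z":0,"yaw":0,"fingers":0.8},
  {"x":0,"y":0,"z":0,"yaw":0,"fingers":0.8},
  {"x":0,"y":0,"z":0,"yaw":0,"fingers":0.8},
])

```text
time: 16.25
eef_pos: [0.4761, -0.1001, 0.032]
tcp_rot: [0.631, 0.775, 0.0, 0.001]
contact_force: [-1.3, 0.1, 0.9]
opening: 0.335
finger_force: 50.6
```

Emit:
move_arm([
  {"x":-0.012,"y":0,"z":0,"yaw":0,"fingers":0.8},
  {"x":-0.024,"y":0,"z":0,"yaw":0,"fingers":0.8},
  {"x":-0.034,"y":0,"z":0,"yaw":0,"fingers":0.8},
  {"x":-0.042,"y":0,"z":0,"yaw":0,"fingers":0.8},
  {"x":-0.05,"y":0,"z":0,"yaw":0,"fingers":0.8},
])

```text
time: 16.75
eef_pos: [0.4856, -0.147, 0.0321]
tcp_rot: [0.632, 0.775, 0.002, -0.002]
contact_force: [0.5, 4.2, -0.6]
opening: 0.336
finger_force: 50.2
```

Emit:
move_arm([
  {"x":-0.005,"y":0,"z":0,"yaw":0,"fingers":0.8},
  {"x":-0.01,"y":0,"z":0,"yaw":0,"fingers":0.8},
  {"x":-0.015,"y":0,"z":0,"yaw":0,"fingers":0.8},
  {"x":-0.015,"y":0,"z":0,"yaw":0,"fingers":0.8},
])

```text
time: 17.15
eef_pos: [0.4889, -0.1631, 0.0319]
tcp_rot: [0.632, 0.775, 0.001, -0.0]
contact_force: [-1.4, 5.7, 8.6]
opening: 0.337
finger_force: 51.3
```

Emit:
move_arm([
  {"x":-0.004,"y":0,"z":0,"yaw":0,"fingers":0.8},
  {"x":-0.008,"y":0,"z":0,"yaw":0,"fingers":0.8},
  {"x":-0.008,"y":0,"z":0,"yaw":0,"fingers":0.8},
])

```text
time: 17.45
eef_pos: [0.4901, -0.1693, 0.032]
tcp_rot: [0.632, 0.775, 0.002, -0.002]
contact_force: [-4.3, 11.0, 9.9]
opening: 0.333
finger_force: 51.7
```

Emit:
move_arm([
  {"x":-0.004,"y":0,"z":0,"yaw":0,"fingers":0.8},
  {"x":-0.008,"y":0,"z":0,"yaw":0,"fingers":0.8},
  {"x":-0.008,"y":0,"z":0,"yaw":0,"fingers":0.8},
])

```text
time: 17.75
eef_pos: [0.4899, -0.1691, 0.0318]
tcp_rot: [0.633, 0.774, 0.007, -0.01]
contact_force: [-6.1, 34.2, 23.8]
opening: 0.334
finger_force: 52.7
```

The row is tight: the force rose to 34 N with no further motion. Back off the load, release, rise and check.

Emit:
move_arm([
  {"x":0.005,"y":0,"z":0,"yaw":0,"fingers":0.8},
  {"x":0.008,"y":0,"z":0,"yaw":0,"fingers":0.8},
  {"x":0.008,"y":0,"z":0,"yaw":0,"fingers":0},
  {"x":0.008,"y":0,"z":0,"yaw":0,"fingers":0},
  {"x":0.008,"y":0,"z":0,"yaw":0,"fingers":0},
])

```text
time: 18.25
eef_pos: [0.4901, -0.172, 0.0304]
tcp_rot: [0.632, 0.775, -0.0, 0.001]
contact_force: [0.0, -0.0, -0.5]
opening: 0.834
finger_force: 0.0
```

Emit:
move_arm([
  {"x":0,"y":0,"z":0,"yaw":0,"fingers":0},
  {"x":0,"y":0,"z":-0.04,"yaw":0,"fingers":0},
  {"x":0,"y":0,"z":-0.08,"yaw":0,"fingers":0},
  {"x":0,"y":0,"z":-0.12,"yaw":0,"fingers":0},
  {"x":0,"y":0,"z":-0.16,"yaw":0,"fingers":0},
])

```text
time: 18.75
eef_pos: [0.4896, -0.1714, 0.1918]
tcp_rot: [0.632, 0.775, -0.0, 0.0]
contact_force: [0.4, -0.3, -0.4]
opening: 1.001
finger_force: 0.0
```

Emit:
move_arm([
  {"x":0.0,"y":0,"z":-0.04,"yaw":0,"fingers":0},
  {"x":-0.0,"y":0,"z":-0.08,"yaw":0,"fingers":0},
  {"x":-0.0,"y":0,"z":-0.1,"yaw":0,"fingers":0},
  {"x":-0.0,"y":0,"z":-0.1,"yaw":0,"fingers":0},
])

```text
time: 19.15
eef_pos: [0.4915, -0.1724, 0.2948]
tcp_rot: [0.632, 0.775, 0.001, 0.004]
contact_force: [0.4, -0.2, -0.4]
opening: 0.998
finger_force: 0.0
```

```bash
cat > chk.py <<'E'
from h import *
import sys
T,_=snap(sys.argv[1]);m,C=wcam(T);print(T[:3,3],T[:3,2].round(4))
im=cv2.imread(f"pics/{sys.argv[1]}.png");H,S,V=cv2.split(cv2.cvtColor(im,cv2.COLOR_BGR2HSV))
k=np.array([.4953,-.2016]);yd=np.array([-.2028,.979]);xd=np.array([.979,.2028])
w=((S<60)&(V>140)).astype(np.uint8); g=((H>50)&(H<95)&(S>80)).astype(np.uint8)
for nm,M in(("white",w),("green",g)):
    n,l,st,c=cv2.connectedComponentsWithStats(M)
    for i in range(1,n):
        if st[i,4]<400: continue
        x,y,ww,h,a=st[i];cx=c[i][0]
        q=[cast(m,C,(cx,v),.091)[:2]-k for v in(y,y+h)]
        if abs(q[0]@xd)<.04: print(nm,st[i],[((p@xd).round(4),(p@yd).round(4)) for p in q])
# column profile along the ridge line of the trough
a,b=[proj(m,C,np.append(k+yd*t,.091)) for t in(.1,-.16)]
print([tuple(np.r_[v,H[v,u],S[v,u],V[v,u]].tolist()) for v in range(int(a[1]),min(479,int(b[1])),4) for u in [int(round(a[0]+(b[0]-a[0])*(v-a[1])/(b[1]-a[1])))]])
E
python3 chk.py w16
```

```text
[ 0.49150572 -0.17243587  0.29479831] [ 0.0072 -0.0045 -1.    ]
white [ 304  162   26   69 1697] [(np.float64(-0.0013), np.float64(0.0786)), (np.float64(-0.0019), np.float64(-0.0014))]
white [ 307  288   23   58 1199] [(np.float64(-0.0007), np.float64(-0.0768)), (np.float64(-0.0012), np.float64(-0.1639))]
green [ 307  230   24   62 1371] [(np.float64(0.0006), np.float64(-0.0002)), (np.float64(0.0002), np.float64(-0.0824))]Traceback (most recent call last):
  File "chk.py", line 16, in <module>
    print([tuple(np.r_[v,H[v,u],S[v,u],V[v,u]].tolist()) for v in range(int(a[1]),min(479,int(b[1])),4) for u in [int(round(a[0]+(b[0]-a[0])*(v-a[1])/(b[1]-a[1])))]])
                 ~~~~~^^^^^^^^^^^^^^^^^^^^^^^^
    objs = [array(obj, copy=None, subok=True,
            ~~~~~^^^^^^^^^^^^^^^^^^^^^^^^^^^^
                  ndmin=ndmin, dtype=final_dtype) for obj in objs]
                  ^^^^^^^^^^^^^^^^^^^^^^^^^^^^^^^
OverflowError: Python integer 257 out of bounds for uint8
```

Measurements agree: clear_b's end and green's start fall on the same image row, and green's end and clear_a's start also meet. With the stop's outer edge as reference, green sits at about y = -35 mm. The arm is clear, so I'm handing in.

```bash
python3 -c "
from plant import ctrl
print(ctrl.sign_off())"
```

```text
the job is handed in; nothing more can be done
None
```

The job is handed in: green stands upright in the trough between the two clear sections, with the row pushed tight against the brass stop. I checked this from wrist-camera measurements and the push force rising to 34 N with no further motion; the hand-in returned no score. I never touched the spares or the other items, but did not re-measure where they stand.

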